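# Straightedge to the model base, marking pencil at the ready

### The job

Check the trimmed front face of the blue model base: lay the steel straightedge flat on the worktop, flush along that face and centred on it, and let go of it. Then draw the red marking pencil up out of its stand, turn it to a writing slant (point down, about 45 degrees) and finish still holding it like that, quite still and touching nothing else, with its point about 8 cm above the worktop over the middle of that face. Leave the stand and the other things where they are, and the straightedge flush.

Things in the scene. Friction and masses are not known exactly. Their poses are not given: they have to be found in the camera images.
- model_base: blue stone base slab of a dental model, fixed to the worktop, 80 mm deep (x), 110 wide (y), 14 high, with a plaster arch fixed on it (arch from 27 to 77 mm behind the front face, top 45 mm above the worktop). Origin: on the worktop at the middle of the trimmed front face, the 110 mm face on the robot's side. Own x points into the slab, square to that face; y runs along the face; z up
- face_mid (a point): middle of the top edge of that trimmed front face, 14 mm above the worktop. Tall equipment stands behind the base (beyond x about 0.6 m), and a magnifier lamp reaches over the right end of the worktop (y below about -0.42 m): keep the arm clear of both
- straightedge: loose steel straightedge, a flat bar 160 mm long (own y), 24 wide (x), 8 thick, about 0.2 kg, with an orange finger grip standing upright on its middle: 40 mm long (y), 16 wide (x), from 8 to 45 mm above the underside. Either long edge serves. Origin: centre of its underside; z up. Flush and centred, its origin lies 12 mm in front of the base's origin (base x = -12 mm, y = 0) and its y is parallel to the base's y, either way round
- pencil_stand: loose pencil stand, 0.8 kg: an aluminium block 56x56 mm on a black rubber foot 64x64x10 mm, total height 50, with one round upright hole in its middle, 15 mm wide and 40 deep. Origin: centre of its underside, z up
- marking_pencil: loose red round marking pencil, 12 mm thick, 135 long, about 0.03 kg, standing point down in the stand's hole (95 mm stick out, top about 145 mm above the worktop). Origin: its point (writing tip); own z runs along the pencil from the point to the black butt; the first 20 mm are the pointed cone
- mixing_bowl: the green rubber mixing bowl, 106 mm wide, 66 high, back left; a bystander, leave alone
- dropper_bottle: brown dropper bottle with black teat, 33 mm wide, 102 high, back left; a bystander, leave alone
- tape_roll: roll of cream tape lying flat, 103 mm wide, 25 high, far left; a bystander, leave alone
- plaster_arch: loose cream plaster dental arch, 50x61x31 mm, left; a bystander, leave alone
Mind the look-alikes: they are no part of the job. Leave any turquoise look-alike of the pencil_stand alone.

How it is judged:
By the outcome, as a careful person would: the job done as asked, in the order asked, and still so for the second after the job is handed in, while the arm keeps its last pose, push and grip.
It also fails if it takes over 59 s, if anything falls off the work surface, if the arm or the gripper's body presses on something with over 40 N, if the wrist force passes 120 N, or if a joint passes its speed limit or range.

### The arm

A 6-joint arm with a two-finger parallel gripper is mounted at the origin on a cart in front of the work surface, level with it; the furniture and walls round the work are solid. World frame = base frame: x ahead of the robot, y to its left, z up, the work surface at z = 0. Lengths are in m, angles in degrees, forces in N, time in s.
With the tool pointing down it reaches from about 0.4 to 0.825 m from the base axis. Payload 7 kg.
Tool frame: the origin (TCP) lies on the front face of the gripper's body, between the roots of the fingers; the fingertips stand 66 mm ahead of it and the grasp point (between the pads) lies 47 mm ahead of it; z points along the fingers, y is the line along which they close (so a half turn about z gives the same grasp; the last joint's range is limited). The gripper opens to 88 mm and grips with 3 to 60 N. Pads are 19 mm wide; open, the fingers measure 130 mm over their backs; the gripper's body (78 mm by 193 mm) begins 47 mm behind the grasp point.
Start: joints at [-53.738, 20.546, 0.682, 0, -70.136, -16.507], TCP at [0.228, -0.635, 0.292] pointing down, gripper open.
Joint ranges: [-176.03, 176.03], [-82.01, 121.73], [-58.28, 71.71], [-173.87, 95.51], [-174.79, -0.11], [-173.66, 173.66]. Speed limits (degrees/s): [136.94, 136.94, 172.46, 180, 180, 180].

### API

Orientations are given as [roll, pitch, yaw] about the fixed x, y, z axes, in that order (R = Rz(yaw) Ry(pitch) Rx(roll)).
In Python, from plant import ctrl gives the robot as it stands.
- The arm moves only by the tool send_rows, never from a script. Its argument "deltas" is a list of rows, each a list of 2 entries, a list of its own where there are three numbers: the shift along the tool's x, y, z each as a share of 800 mm, from -1 to 1, then the turn about the tool's z as a share of 90 degrees, from -1 to 1. A call has exactly 5 rows; each row is the pose to reach, as a shift and turn from the pose commanded when the call began, along the tool's axes at that moment; what a row does not reach only later rows make up. A row lasts 1/12 s, in which the tool goes at most 41.7 mm and 7.16 degrees, less where a joint would pass 70% of its speed; a pose out of reach is approached as far as the arm can. A call with a number of a shift or a turn outside -1 to 1 is refused whole. A call with a gripper value outside its range is refused whole. "gripper" is the opening, from 0 (shut) to 1 (fully open), set as the call begins (left out, the last holds). The fingers move at their own pace and stop on an object; the grip force is fixed at half the most. Time passes only in rows, so rows that repeat a pose let the fingers close, or fill a call up. It gives the time, the measured TCP pose, the force, the opening and the grip force at its end, in the units of the state.
- ctrl.get_obs(): the state, without advancing time (a new reading comes with each control period).
- ctrl.snapshot(name): name is "scene" or "side" or "wrist"; returns a dict with "color" (420x560x3 uint8, red, green, blue), "vertical_fov" (degrees; the focal length in pixels is half the picture's height over the tangent of half this angle, whatever the lens; pixels are square), "cx", "cy" (the principal point, pixels), "k1" (the pictures are not rectified: a ray, as slopes to the right and down, at radius r is drawn at 1 + k1 r^2 times it, then the intrinsics apply), "rvec" (rotation vector, rad) and "tvec" (3), from world to camera coordinates, as OpenCV has them. Camera axes: x right, y down, z forward; pixel columns grow to the right and rows downward; lengths in m; the calibration is good to about 2 mm. A picture is of the moment at which its call begins. There is no depth.
- ctrl.close_job(): hands the job in; it is judged then, once.
Trained networks look in a picture, given as the dict that the camera call returned (one of the last four; its "shot" number tells which), for a name from the list of things; names that differ only in an ending like _2 or _b are one class to them, and where a whole thing is asked for, a point or a joint stands for the part that bears it (a point fixed in the world has none). Each returns a list of dicts, best first, with "conf" (0 to 1); they miss things now and then, are a little off and sometimes report something else, mostly with a low value. They report only what shows in the picture. A call takes as long as a camera call. They do not tell look-alikes from the thing itself.
- ctrl.boxes_of(picture, thing): "xy" ([column, row] as shares, 0 to 1, of the picture: columns of its width, rows of its height, amid what is visible of it).
- ctrl.cut_out(picture, thing): "pixels" (420x560 bool, what is visible of it) and "xy" ([column, row] as shares, 0 to 1, of the picture: columns of its width, rows of its height, amid what is visible of it).
The state is a dict: "clock": time; "joint_pos": joint angles; "qvel": joint speeds; "tau": joint torques, N m; "tool_pos": TCP position; "orientation": TCP orientation; "force": force on the tool from outside, world axes, zero at the start; "moment": the same for the moment, N m; "opening": finger opening in m; "gripper_force": force on a finger pad.
Only numpy, scipy, OpenCV 4.12 (cv2) and the standard library are available. Lean on these libraries where they do the work, as an engineer would, in place of code of your own. Each camera call takes 0.05 s, during which the arm holds its last target. There are 200 camera calls.

## Working session

There is one attempt and no reset: what is moved stays moved. The work goes in short steps, Python scripts to look and compute and a tool call to move; the robot and the scene stay as the last step left them, time stands still between calls to the robot, and variables do not carry over. Pictures are saved under pics/ and viewed, at most 10 in all, crops included, and the job is handed in when it is done.

Besides the shell and the picture viewer there is one more tool, called after "Call:" by a JSON object that holds its "name" and its "arguments". send_rows: Moves the arm, as the interface text tells. Shift numbers are shares of 800 mm and turn numbers shares of 90 degrees, none past 1 either way. Its arguments: {"type":"object","properties":{"deltas":{"type":"array","items":{"type":"array"}},"gripper":{"type":"number"}},"required":["deltas"]}

```bash
ls; mkdir -p pics; cat > h.py <<'E'
import numpy as np, cv2
from plant import ctrl
from scipy.spatial.transform import Rotation as Ro
def cam(s):
    f=210/np.tan(np.radians(s["vertical_fov"]/2)); R=cv2.Rodrigues(np.array(s["rvec"],float))[0]; return f,R,np.array(s["tvec"],float).ravel()
def ray(s,px):
    f,R,t=cam(s); d=(np.array(px,float)-[s["cx"],s["cy"]])/f; u=d.copy()
    for _ in range(20): u=d/(1+s["k1"]*(u@u))
    return -R.T@t, R.T@np.r_[u,1]
def onz(s,px,z):
    o,d=ray(s,px); return o+d*(z-o[2])/d[2]
def proj(s,P):
    f,R,t=cam(s); c=R@np.array(P,float)+t; u=c[:2]/c[2]; return u*(1+s["k1"]*(u@u))*f+[s["cx"],s["cy"]]
def save(n,im): cv2.imwrite("pics/"+n,cv2.cvtColor(np.ascontiguousarray(im),cv2.COLOR_RGB2BGR))
E
python3 - <<'E'
from h import *
import pickle
for n in("scene","side"):
    s=ctrl.snapshot(n); save(n+".png",s["color"]); print(n,{k:s[k] for k in s if k!="color"})
    pickle.dump(s,open(n+".pkl","wb"))
    for t in("model_base","straightedge","pencil_stand","marking_pencil"):
        for b in ctrl.cut_out(s,t):
            ys,xs=np.nonzero(b["pixels"]); px=np.array(b["xy"])*[560,420]
            print(t,round(b["conf"],2),px.round(),xs.min(),xs.max(),ys.min(),ys.max(),onz(s,px,0.02).round(3))
print(ctrl.get_obs())
E
```

```text
pics
scene {'vertical_fov': 44.508107821610054, 'cx': 278.20829720989957, 'cy': 206.61387585490434, 'k1': -0.12015324957980823, 'rvec': array([ 1.83680817, -0.8313924 ,  0.57272527]), 'tvec': array([-0.32659572,  0.23730621,  1.23234902]), 'shot': 1}
model_base 0.64 [299. 229.] 277 318 217 242 [ 0.554 -0.038  0.02 ]
straightedge 0.87 [351. 267.] 339 368 254 285 [ 0.462 -0.29   0.02 ]
pencil_stand 0.86 [240. 216.] 227 248 202 223 [0.502 0.166 0.02 ]
pencil_stand 0.73 [329. 242.] 318 345 230 255 [ 0.546 -0.16   0.02 ]
marking_pencil 0.56 [240. 191.] 235 239 178 206 [0.662 0.325 0.02 ]
side {'vertical_fov': 43.03372888461709, 'cx': 285.99057181659, 'cy': 213.7247528881406, 'k1': -0.17149253711524098, 'rvec': array([ 1.52707647, -1.93090133,  0.90099046]), 'tvec': array([0.19725855, 0.37551976, 0.97468768]), 'shot': 2}
model_base 0.88 [317. 219.] 299 330 201 230 [ 0.546 -0.011  0.02 ]
model_base 0.37 [188. 192.] 164 203 175 212 [0.738 0.303 0.02 ]
model_base 0.33 [165. 227.] 154 177 212 232 [0.603 0.373 0.02 ]
straightedge 0.89 [433. 232.] 423 447 210 245 [ 0.433 -0.285  0.02 ]
pencil_st
[... 233 characters left out ...]
259 [0.499 0.177 0.02 ]
{'clock': 0.5, 'joint_pos': array([-5.37377113e+01,  2.05487451e+01,  6.80698415e-01, -3.46360703e-03,
       -7.01347249e+01, -1.65054923e+01]), 'qvel': array([-0.05047492, -0.05110965,  0.04427684,  0.03761853,  0.04191245,
        0.01008413]), 'tau': array([ 4.81635780e-04, -5.81798816e+01,  2.93065721e+01,  6.99712068e+00,
        1.18547046e-02, -7.70918655e-05]), 'tool_pos': array([ 0.22814087, -0.63524484,  0.29211381]), 'orientation': array([ 1.79996417e+02,  2.33576910e-03, -1.60244381e+02]), 'force': array([ 0.33060421,  0.48861307, -0.92423246]), 'moment': array([-0.02069224,  0.03802007,  0.01881991]), 'gripper_force': 0.0, 'opening': 0.08784363125654505}
```

```bash
python3 - <<'E'
from h import *
import pickle
a=pickle.load(open("scene.pkl","rb"))["color"][150:310,180:400]
b=pickle.load(open("side.pkl","rb"))["color"][170:290,130:470]
a=cv2.resize(a,(412,300),interpolation=3); b=cv2.resize(b,(800,282),interpolation=3)
c=np.zeros((590,800,3),np.uint8); c[:300,:412]=a; c[302:584]=b
save("c1.png",c)
E
```

```text
(no output)
```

View pics/scene.png

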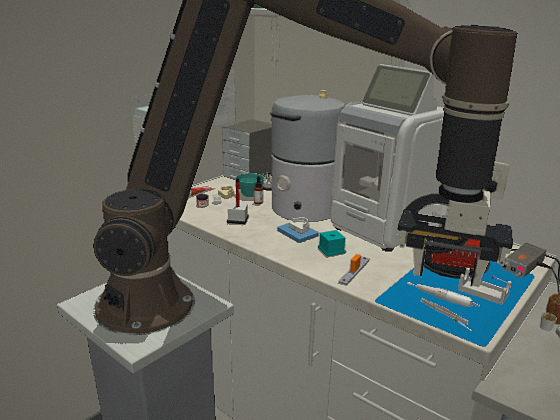

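View pics/c1.png

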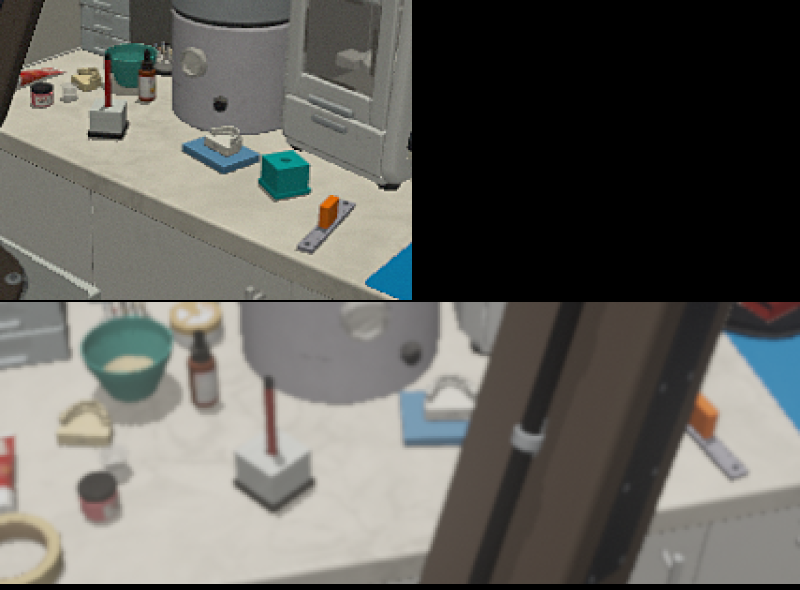

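Scene picture: the pencil's aluminium stand on its black foot is at (238,214), and the turquoise look-alike to avoid is at (331,243). The straightedge with its orange grip is at (351,268), and the blue base is at (298,230). The crop confirms that the red pencil stands in the grey block.

```bash
cat >> h.py <<'E'
def go(P,yaw):
    "shares for a tool-down move to TCP P, yaw (mod 180 freely)"
    o=ctrl.get_obs(); p=np.array(o["tool_pos"]); rpy=o["orientation"]
    R=Ro.from_euler("xyz",rpy,degrees=True).as_matrix()
    d=R.T@(np.array(P)-p); y0=rpy[2]; dy=(yaw-y0+90)%180-90
    print("t",round(o["clock"],2),"at",p.round(4),np.round(rpy,2),"shift",(d/0.8).round(4),"turn",round(-dy/90,4),"q6",round(o["joint_pos"][5],1))
E
python3 - <<'E'
from h import *
import pickle
s=pickle.load(open("scene.pkl","rb"))
a,b=onz(s,(340,282),.006),onz(s,(369,258),.006); print(a,b,np.linalg.norm(a-b)); d=b-a
y=np.degrees(np.arctan2(d[1],d[0]));print("bar dir",y); m=(a+b)/2
go([m[0]-.03,m[1],.26],y-90)
for q in [(277,231),(293,243),(318,233),(300,222)]: print(onz(s,q,.014))
E
```

```text
[ 0.40050767 -0.29901211  0.006     ] [ 0.56479498 -0.28662681  0.006     ] 0.16475349754556978
bar dir 4.311262430492199
t 0.5 at [ 0.2281 -0.6352  0.2921] [ 180.      0.   -160.24] shift [-0.4088  0.308   0.0402] turn -0.8284 q6 -16.5
[0.50948391 0.01239541 0.014     ]
[ 0.47942822 -0.07613266  0.014     ]
[ 0.58440599 -0.09027295  0.014     ]
[0.61060959 0.00154547 0.014     ]
```

Call:
{"name": "send_rows", "arguments": {"deltas": [[[-0.041, 0.031, 0.004], 0], [[-0.082, 0.062, 0.008], 0], [[-0.123, 0.093, 0.012], 0], [[-0.164, 0.124, 0.016], 0], [[-0.205, 0.154, 0.02], 0]], "gripper": 1}}

```text
clock: 0.92
tool_pos: [0.3414, -0.4622, 0.2762]
orientation: [-180.0, 0.0, -160.3]
force: [1.4, -0.5, 0.5]
opening: 0.0875
gripper_force: 0.0
```

Call:
{"name": "send_rows", "arguments": {"deltas": [[[-0.041, 0.031, 0.004], -0.079], [[-0.082, 0.062, 0.008], -0.158], [[-0.123, 0.093, 0.012], -0.237], [[-0.164, 0.124, 0.016], -0.316], [[-0.205, 0.154, 0.02], -0.395]]}}

```text
clock: 1.33
tool_pos: [0.4542, -0.2906, 0.2605]
orientation: [-179.9, 0.0, -124.3]
force: [0.7, -1.7, -0.2]
opening: 0.0874
gripper_force: 0.0
```

Call:
{"name": "send_rows", "arguments": {"deltas": [[[0, 0, 0], -0.079], [[0, 0, 0], -0.158], [[0, 0, 0], -0.237], [[0, 0, 0], -0.316], [[0, 0, 0], -0.395]]}}

```text
clock: 1.75
tool_pos: [0.4537, -0.2922, 0.2603]
orientation: [-180.0, -0.0, -88.8]
force: [0.5, 0.0, -0.4]
opening: 0.0878
gripper_force: 0.0
```

```bash
cat > look.py <<'E'
from h import *
import sys,pickle
cn,nm=sys.argv[1:3]; s=ctrl.snapshot(cn); save(nm+".png",s["color"]); pickle.dump(s,open(nm+".pkl","wb"))
for t in sys.argv[3:]:
    for b in ctrl.cut_out(s,t):
        ys,xs=np.nonzero(b["pixels"]); px=np.array(b["xy"])*[560,420]
        r=cv2.minAreaRect(np.c_[xs,ys].astype(np.float32))
        print(t,round(b["conf"],2),px.round(),onz(s,px,.01).round(3),"box",cv2.boxPoints(r).round().tolist())
o=ctrl.get_obs(); print(o["clock"],o["tool_pos"].round(4),o["orientation"].round(2),o["joint_pos"].round(1))
E
python3 look.py wrist w1 straightedge model_base
```

```text
straightedge 0.59 [255. 190.] [ 0.481 -0.29   0.01 ] box [[175.0, 188.0], [332.0, 164.0], [336.0, 192.0], [180.0, 217.0]]
1.9 [ 0.4535 -0.2925  0.2603] [-179.99   -0.    -89.32] [-12.    9.2 -19.1  -0.  -61.7  12.7]
```

View pics/w1.png

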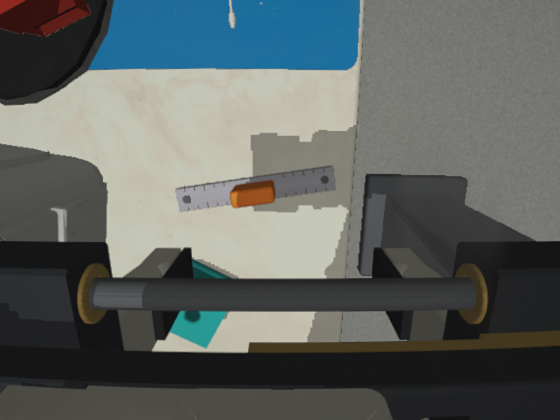

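Wrist view: the whole bar shows, with corners at about (176,188), (333,166), (335,190) and (179,212). The orange grip is at (253,193), and the turquoise block is at (203,305).

```bash
python3 - <<'E'
from h import *
import pickle
s=pickle.load(open("w1.pkl","rb"))
P=np.array([onz(s,q,.008) for q in [(176,188),(333,166),(335,190),(179,212)]])
m=P.mean(0); d=(P[1]+P[2]-P[0]-P[3])/2; y=np.degrees(np.arctan2(d[1],d[0])); print(P.round(4),m,np.linalg.norm(d),y)
# grip via orange pixels top face
c=s["color"].astype(int); k=(c[...,0]>150)&(c[...,2]<60)&(c[...,1]<140); k[:100]=0
n,l,st,ce=cv2.connectedComponentsWithStats(k.astype(np.uint8)); i=1+st[1:,4].argmax(); print(ce[i],onz(s,ce[i],.04))
go([m[0],m[1],.05+.05],y-90)
go([m[0],m[1],.030+.047],y-90)
E
```

```text
[[ 0.5605 -0.29    0.008 ]
 [ 0.4047 -0.3152  0.008 ]
 [ 0.4013 -0.2912  0.008 ]
 [ 0.5589 -0.2651  0.008 ]] [ 0.48135516 -0.29038812  0.008     ] 0.15875344383467968 -170.70446675202874
[250.14937759 197.01244813] [ 0.48320055 -0.28974503  0.04      ]
t 1.9 at [ 0.4535 -0.2925  0.2603] [-179.99   -0.    -89.32] shift [-0.0022 -0.0348  0.2003] turn -0.0958 q6 12.7
t 1.9 at [ 0.4535 -0.2925  0.2603] [-179.99   -0.    -89.32] shift [-0.0022 -0.0348  0.2291] turn -0.0958 q6 12.7
```

Call:
{"name": "send_rows", "arguments": {"deltas": [[[-0.001, -0.02, 0.04], -0.05], [[-0.002, -0.035, 0.09], -0.096], [[-0.002, -0.035, 0.14], -0.096], [[-0.002, -0.035, 0.18], -0.096], [[-0.002, -0.035, 0.21], -0.096]]}}

```text
clock: 2.32
tool_pos: [0.4803, -0.2901, 0.0892]
orientation: [179.9, 0.1, -80.8]
force: [-0.5, -0.4, 0.3]
opening: 0.0879
gripper_force: 0.0
```

Call:
{"name": "send_rows", "arguments": {"deltas": [[[0, 0, 0.008], 0], [[0, 0, 0.016], 0], [[0, 0, 0.016], 0], [[0, 0, 0.016], 0], [[0, 0, 0.016], 0]]}}

```text
clock: 2.73
tool_pos: [0.4826, -0.2908, 0.0811]
orientation: [-179.8, -0.1, -80.5]
force: [0.4, -0.7, 0.8]
opening: 0.0875
gripper_force: 0.0
```

Call:
{"name": "send_rows", "arguments": {"deltas": [[[0, 0, 0], 0], [[0, 0, 0], 0], [[0, 0, 0], 0], [[0, 0, 0], 0], [[0, 0, 0], 0]], "gripper": 0.3}}

```text
clock: 3.15
tool_pos: [0.4816, -0.2905, 0.0796]
orientation: [-180.0, -0.0, -80.5]
force: [0.4, -0.7, -0.2]
opening: 0.0597
gripper_force: 0.0
```

Call:
{"name": "send_rows", "arguments": {"deltas": [[[0, 0, 0], 0], [[0, 0, 0], 0], [[0, 0, 0], 0], [[0, 0, 0], 0], [[0, 0, 0], 0]]}}

```text
clock: 3.57
tool_pos: [0.4814, -0.2905, 0.0793]
orientation: [180.0, 0.0, -80.5]
force: [-0.1, -0.9, 0.8]
opening: 0.0399
gripper_force: 30.0
```

Call:
{"name": "send_rows", "arguments": {"deltas": [[[0, 0, -0.02], 0], [[0, 0, -0.06], 0], [[0, 0, -0.11], 0], [[0, 0, -0.15], 0], [[0, 0, -0.19], 0]]}}

```text
clock: 3.98
tool_pos: [0.4812, -0.2904, 0.233]
orientation: [180.0, 0.0, -80.5]
force: [0.8, -0.6, -2.5]
opening: 0.0399
gripper_force: 30.0
```

```bash
python3 look.py wrist w2 straightedge model_base; python3 -c "
from h import *
go([.40,-.03,.24],-19)"
```

```text
straightedge 0.67 [283. 245.] [ 0.473 -0.242  0.01 ] box [[124.0, 277.0], [124.0, 232.0], [440.0, 233.0], [440.0, 278.0]]
4.1333 [ 0.4827 -0.2908  0.2341] [-1.797e+02 -1.200e-01 -8.050e+01] [-11.2  12.6 -18.5   0.  -58.6  20.7]
t 4.13 at [ 0.4827 -0.2908  0.2341] [-1.797e+02 -1.200e-01 -8.050e+01] shift [-0.3385  0.0481 -0.0083] turn -0.6833 q6 20.7
```

Call:
{"name": "send_rows", "arguments": {"deltas": [[[-0.03, 0.005, 0], -0.068], [[-0.068, 0.01, 0], -0.136], [[-0.105, 0.015, 0], -0.205], [[-0.14, 0.02, 0], -0.273], [[-0.17, 0.024, 0], -0.341]]}}

```text
clock: 4.55
tool_pos: [0.4384, -0.1582, 0.2297]
orientation: [179.9, 0.1, -49.5]
force: [0.7, 0.2, -1.0]
opening: 0.0394
gripper_force: 30.0
```

```bash
python3 -c "
from h import *
go([.40,-.03,.24],-19)"
```

```text
t 4.55 at [ 0.4384 -0.1582  0.2297] [ 1.7989e+02  1.3000e-01 -4.9540e+01] shift [-0.153  -0.0674 -0.0127] turn -0.3394 q6 36.1
```

Call:
{"name": "send_rows", "arguments": {"deltas": [[[-0.03, -0.014, -0.002], -0.068], [[-0.06, -0.028, -0.004], -0.136], [[-0.095, -0.042, -0.008], -0.205], [[-0.125, -0.055, -0.01], -0.273], [[-0.153, -0.067, -0.01], -0.34]]}}

```text
clock: 4.97
tool_pos: [0.4008, -0.0304, 0.2383]
orientation: [180.0, 0.1, -18.9]
force: [1.2, -0.5, -1.2]
opening: 0.0399
gripper_force: 30.0
```

Call:
{"name": "send_rows", "arguments": {"deltas": [[[0, 0, 0], 0], [[0, 0, 0], 0], [[0, 0, 0], 0], [[0, 0, 0], 0], [[0, 0, 0], 0]]}}

```text
clock: 5.38
tool_pos: [0.4021, -0.0321, 0.2389]
orientation: [180.0, 0.1, -19.3]
force: [-0.1, 0.1, -2.1]
opening: 0.0396
gripper_force: 30.0
```

```bash
python3 look.py wrist w3 model_base pencil_stand
```

```text
model_base 0.6 [210.  35.] [ 0.552 -0.019  0.01 ] box [[141.0, 0.0], [272.0, -19.0], [284.0, 62.0], [153.0, 81.0]]
model_base 0.53 [ 27. 167.] [0.508 0.189 0.01 ] box [[-0.0, 119.0], [77.0, 119.0], [77.0, 215.0], [0.0, 215.0]]
pencil_stand 0.76 [387.  12.] [ 0.521 -0.167  0.01 ] box [[342.0, 0.0], [432.0, 0.0], [432.0, 34.0], [342.0, 34.0]]
pencil_stand 0.71 [ 29. 166.] [0.508 0.186 0.01 ] box [[0.0, 216.0], [0.0, 119.0], [77.0, 119.0], [77.0, 216.0]]
5.5333 [ 0.4021 -0.032   0.2391] [ 1.7998e+02  3.0000e-02 -1.9310e+01] [ 23.8  -3.5 -35.8  -0.  -57.7  46.9]
```

View pics/w3.png

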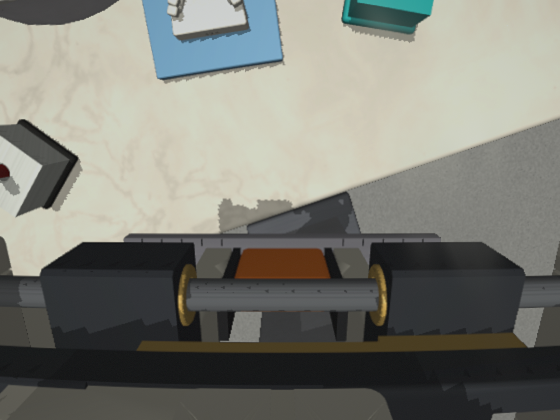

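Wrist view: the base's front edge runs from about (158,78) to (283,62), the pencil stand is at (40,170), and the bar is held squarely.

```bash
python3 - <<'E'
from h import *
import pickle
s=pickle.load(open("w3.pkl","rb")); c=s["color"].astype(int)
blue=(c[...,2]-c[...,0]>45); blue[120:]=0; blue[:,:130]=0; blue[:,300:]=0
for col in (200,230,260): print(col,[tuple(c[r,col]) for r in range(60,82)])
save("c3.png",cv2.resize(s["color"][30:100,140:300],(800,350),interpolation=3))
E
```

```text
200 [(np.int64(120), np.int64(165), np.int64(194)), (np.int64(119), np.int64(165), np.int64(193)), (np.int64(119), np.int64(165), np.int64(193)), (np.int64(120), np.int64(165), np.int64(194)), (np.int64(119), np.int64(165), np.int64(194)), (np.int64(120), np.int64(165), np.int64(194)), (np.int64(120), np.int64(165), np.int64(195)), (np.int64(120), np.int64(165), np.int64(195)), (np.int64(121), np.int64(166), np.int64(196)), (np.int64(121), np.int64(166), np.int64(196)), (np.int64(112), np.int64(155), np.int64(183)), (np.int64(80), np.int64(114), np.int64(134)), (np.int64(45), np.int64(64), np.int64(77)), (np.int64(60), np.int64(69), np.int64(73)), (np.int64(113), np.int64(113), np.int64(106)), (np.int64(140), np.int64(137), np.int64(125)), (np.int64(140), np.int64(136), np.int64(124)), (np.int64(144), np.int64(140), np.int64(129)), (np.int64(186), np.int64(185), np.int64(169)), (np.int64(207), np.int64(208), np.int64(190)), (np.int64(209), np.int64(209), np.int64(192)), (np.int64(208), np.int64(208), np.int64(191))]
230 [(np.int64(122), np.int64(167), np.int64(196)), (np.int64(121), 
[... 1294 characters left out ...]
int64(138), np.int64(135), np.int64(123)), (np.int64(158), np.int64(154), np.int64(142)), (np.int64(199), np.int64(196), np.int64(180)), (np.int64(209), np.int64(207), np.int64(189)), (np.int64(208), np.int64(207), np.int64(190)), (np.int64(208), np.int64(208), np.int64(189)), (np.int64(208), np.int64(208), np.int64(189)), (np.int64(208), np.int64(208), np.int64(190)), (np.int64(208), np.int64(208), np.int64(190)), (np.int64(208), np.int64(208), np.int64(190)), (np.int64(208), np.int64(208), np.int64(191)), (np.int64(208), np.int64(209), np.int64(191)), (np.int64(208), np.int64(209), np.int64(191)), (np.int64(209), np.int64(210), np.int64(192)), (np.int64(208), np.int64(210), np.int64(192))]
```

View pics/c3.png

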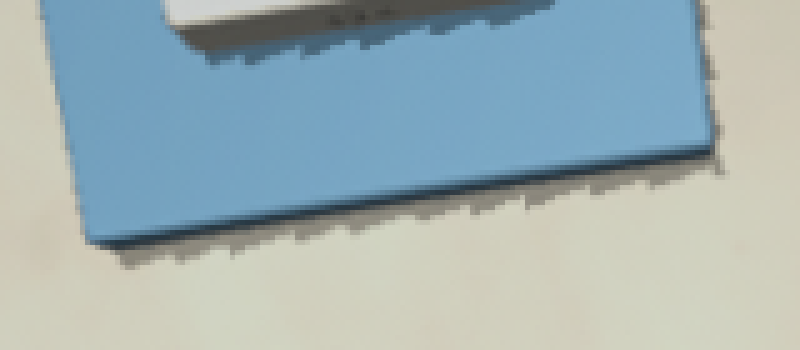

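Crop: the top edge's corners are at about (157.5,77.5) and (282.3,59.2).

```bash
cat > base.py <<'E'
from h import *
import pickle
s=pickle.load(open("w3.pkl","rb"))
L,Rr=onz(s,(157.5,77.4),.014),onz(s,(282.3,59.0),.014); M=(L+Rr)/2; d=L-Rr
yb=np.degrees(np.arctan2(d[1],d[0]))-90
ex=np.array([np.cos(np.radians(yb)),np.sin(np.radians(yb)),0]); ey=np.array([-ex[1],ex[0],0]); M[2]=0
E
python3 - <<'E'
from base import *
print(L,Rr,np.linalg.norm(d),"yaw",yb,"M",M)
# held bar: back-edge from the picture (top z = tcp -.0793+.008 )
zb=ctrl.get_obs()["tool_pos"][2]-.0793+.008
for q in((124,235),(440,235)): print(onz(s,q,zb))
go(M-.018*ex+[0,0,.0793+.012],yb)
E
```

```text
[0.53524322 0.03510485 0.014     ] [ 0.51272326 -0.07071512  0.014     ] 0.10818972301101708 yaw -12.014106290673652 M [ 0.52398324 -0.01780514  0.        ]
[0.4415435  0.03763677 0.16780697]
[ 0.3895292  -0.1102949   0.16780697]
t 5.53 at [ 0.4021 -0.032   0.2391] [ 1.7998e+02  3.0000e-02 -1.9310e+01] shift [ 0.1157 -0.0643  0.1847] turn -0.081 q6 46.9
```

Call:
{"name": "send_rows", "arguments": {"deltas": [[[0.023, -0.013, 0.035], -0.04], [[0.046, -0.026, 0.07], -0.081], [[0.07, -0.039, 0.105], -0.081], [[0.093, -0.052, 0.145], -0.081], [[0.105, -0.064, 0.18], -0.081]]}}

```text
clock: 5.95
tool_pos: [0.5004, -0.011, 0.0935]
orientation: [-180.0, -0.1, -12.0]
force: [0.2, -0.4, -1.7]
opening: 0.0399
gripper_force: 30.0
```

Call:
{"name": "send_rows", "arguments": {"deltas": [[[0, 0, 0], 0], [[0, 0, 0], 0], [[0, 0, 0], 0], [[0, 0, 0], 0], [[0, 0, 0], 0]]}}

```text
clock: 6.37
tool_pos: [0.4986, -0.0107, 0.097]
orientation: [-179.9, -0.1, -11.9]
force: [-0.1, -0.1, -1.2]
opening: 0.0394
gripper_force: 30.0
```

```bash
python3 look.py wrist w4; python3 - <<'E'
from base import *
s=pickle.load(open("w4.pkl","rb")); save("c4.png",cv2.resize(s["color"][40:300,90:470],(800,547),interpolation=3))
go(M-.014*ex+[0,0,.0793],yb)
E
```

```text
6.4167 [ 0.4986 -0.0106  0.097 ] [-1.799e+02 -1.500e-01 -1.193e+01] [ 21.4  16.8 -35.2   0.  -37.8  56.7]
t 6.42 at [ 0.4986 -0.0106  0.097 ] [-1.799e+02 -1.500e-01 -1.193e+01] shift [0.0153 0.0022 0.0222] turn 0.001 q6 56.7
```

View pics/c4.png

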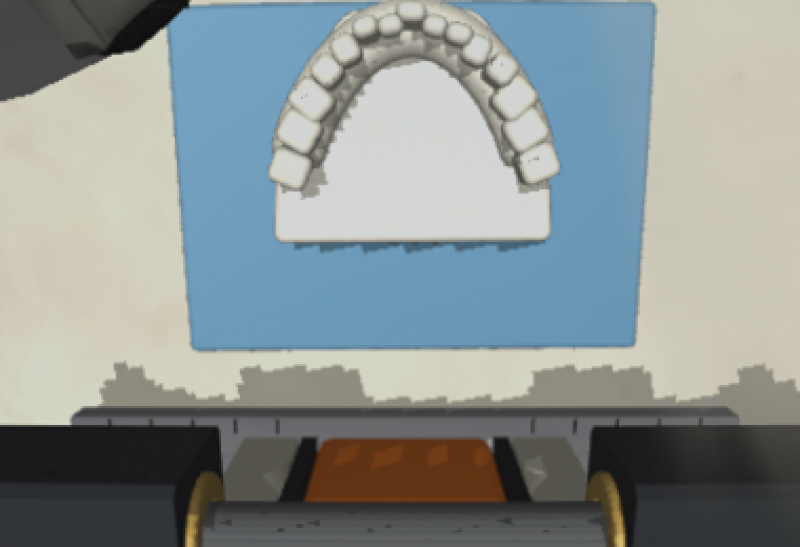

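Crop: the slab's front corners are at full-frame (181.2,205.8) and (392.1,203.9). The bar's back edge runs from (129,234) to (440.5,234).

```bash
cat > base.py <<'E'
from h import *
import pickle
s=pickle.load(open("w4.pkl","rb"))
L,Rr=onz(s,(181.2,205.8),.014),onz(s,(392.1,203.9),.014); M=(L+Rr)/2; d=L-Rr
yb=np.degrees(np.arctan2(d[1],d[0]))-90
ex=np.array([np.cos(np.radians(yb)),np.sin(np.radians(yb)),0]); ey=np.array([-ex[1],ex[0],0]); M[2]=0
E
python3 - <<'E'
from base import *
print(L,Rr,np.linalg.norm(d),"yaw",yb,"M",M)
a,b=onz(s,(129,233.8),.0257),onz(s,(440.5,233.8),.0257); e=a-b; m=(a+b)/2
print("bar",np.linalg.norm(e),np.degrees(np.arctan2(e[1],e[0]))-90, "mid y in base",(m-M)@ey,"x",(m-M)@ex)
p=ctrl.get_obs()["tool_pos"]; print("tcp in base",(p-M)@ex,(p-M)@ey)
go(M-.014*ex+[0,0,.0793],yb)
E
```

```text
[0.53522611 0.03540425 0.014     ] [ 0.51371927 -0.07123515  0.014     ] 0.1087865116587834 yaw -11.402356868346857 M [ 0.52447269 -0.01791545  0.        ]
bar 0.1546348707866491 -11.926261863369945 mid y in base 0.0011256147319099806 x -0.011834517792106971
tcp in base -0.026780568399263363 0.0020107938694789267
t 6.42 at [ 0.4986 -0.0106  0.097 ] [-1.799e+02 -1.500e-01 -1.193e+01] shift [0.0159 0.0024 0.0222] turn -0.0058 q6 56.7
```

Call:
{"name": "send_rows", "arguments": {"deltas": [[[0, 0.002, 0.005], -0.006], [[0, 0.002, 0.01], -0.006], [[0.003, 0.002, 0.016], -0.006], [[0.006, 0.002, 0.0215], -0.006], [[0.01, 0.002, 0.0215], -0.006]]}}

```text
clock: 6.83
tool_pos: [0.5051, -0.014, 0.0781]
orientation: [179.9, 0.1, -11.4]
force: [-7.3, 2.3, 11.1]
opening: 0.0399
gripper_force: 30.0
```

Call:
{"name": "send_rows", "arguments": {"deltas": [[[0.001, 0, 0], 0], [[0.002, 0, 0], 0], [[0.003, 0, 0], 0], [[0.004, 0, 0], 0], [[0.005, 0, 0], 0]]}}

```text
clock: 7.25
tool_pos: [0.5089, -0.0149, 0.0781]
orientation: [179.9, 0.1, -11.4]
force: [-6.9, 1.5, 10.3]
opening: 0.0394
gripper_force: 30.0
```

Call:
{"name": "send_rows", "arguments": {"deltas": [[[0.0005, 0, 0], 0], [[0.001, 0, 0], 0], [[0.0015, 0, 0], 0], [[0.002, 0, 0], 0], [[0.0025, 0, 0], 0]]}}

```text
clock: 7.67
tool_pos: [0.5108, -0.0154, 0.0781]
orientation: [179.9, 0.1, -11.4]
force: [-6.3, 1.0, 9.6]
opening: 0.0399
gripper_force: 30.0
```

Call:
{"name": "send_rows", "arguments": {"deltas": [[[0.0005, 0, -0.0005], 0], [[0.001, 0, -0.0008], 0], [[0.0015, 0, -0.0008], 0], [[0.002, 0, -0.0008], 0], [[0.002, 0, -0.0008], 0]]}}

```text
clock: 8.08
tool_pos: [0.5124, -0.0155, 0.0782]
orientation: [180.0, 0.1, -11.4]
force: [-4.3, 3.0, -1.5]
opening: 0.0396
gripper_force: 30.0
```

Call:
{"name": "send_rows", "arguments": {"deltas": [[[0.0005, 0, 0], 0], [[0.001, 0, 0], 0], [[0.0015, 0, 0], 0], [[0.0015, 0, 0], 0], [[0.0015, 0, 0], 0]]}}

```text
clock: 8.5
tool_pos: [0.5126, -0.0156, 0.0782]
orientation: [180.0, 0.2, -11.4]
force: [-7.8, 6.9, 2.9]
opening: 0.0395
gripper_force: 30.0
```

```bash
python3 look.py wrist w5; python3 - <<'E'
from base import *
p=ctrl.get_obs()["tool_pos"]; print("tcp in base",(p-M)@ex,(p-M)@ey)
s=pickle.load(open("w5.pkl","rb")); save("c5.png",cv2.resize(s["color"][140:300,90:470],(800,337),interpolation=3))
E
```

```text
8.55 [ 0.5126 -0.0156  0.0782] [179.95   0.2  -11.42] [ 20.2  19.8 -34.1  -0.1 -36.4  58.5]
tcp in base -0.012113625839374618 -6.845149766991545e-05
```

View pics/c5.png

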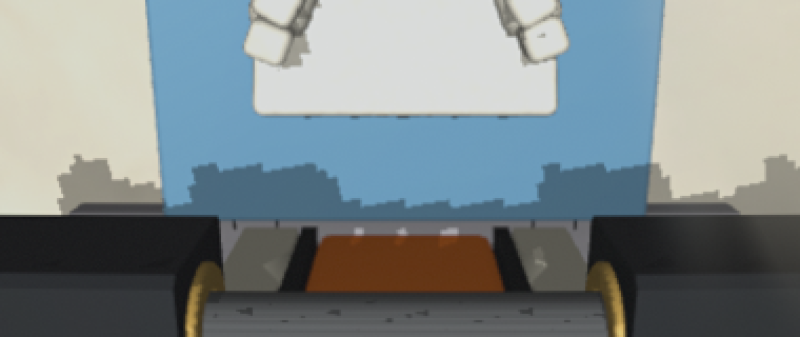

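Crop: the bar sits flush behind the slab's front edge. The slab's mid column (~405) and the grip's mid (~404) agree.

Call:
{"name": "send_rows", "arguments": {"deltas": [[[0, 0, 0], 0], [[0, 0, 0], 0], [[0, 0, 0], 0], [[0, 0, 0], 0], [[0, 0, 0], 0]], "gripper": 0.65}}

```text
clock: 8.97
tool_pos: [0.5143, -0.0158, 0.0787]
orientation: [180.0, 0.0, -11.4]
force: [-2.6, -0.2, 0.0]
opening: 0.0567
gripper_force: 1.5
```

Call:
{"name": "send_rows", "arguments": {"deltas": [[[-0.001, 0, -0.02], 0], [[-0.001, 0, -0.06], 0], [[-0.001, 0, -0.11], 0], [[-0.001, 0, -0.15], 0], [[-0.001, 0, -0.2], 0]], "gripper": 0.65}}

```text
clock: 9.38
tool_pos: [0.5137, -0.0157, 0.2402]
orientation: [-180.0, -0.0, -11.4]
force: [1.2, -0.2, -1.0]
opening: 0.0565
gripper_force: 0.0
```

Call:
{"name": "send_rows", "arguments": {"deltas": [[[-0.05, 0, 0], 0], [[-0.1, 0, 0], 0], [[-0.15, 0, 0], 0], [[-0.15, 0, 0], 0], [[-0.15, 0, 0], 0]], "gripper": 0.65}}

```text
clock: 9.8
tool_pos: [0.3954, 0.0085, 0.2401]
orientation: [-179.8, -0.2, -11.3]
force: [1.3, 0.3, 0.2]
opening: 0.0566
gripper_force: 0.0
```

```bash
python3 look.py wrist w6 straightedge model_base pencil_stand marking_pencil
```

```text
straightedge 0.81 [283.  61.] [ 0.511 -0.014  0.01 ] box [[192.0, 42.0], [375.0, 42.0], [375.0, 76.0], [192.0, 76.0]]
model_base 0.78 [284.  22.] [ 0.541 -0.021  0.01 ] box [[218.0, 0.0], [350.0, 0.0], [350.0, 46.0], [218.0, 46.0]]
pencil_stand 0.84 [465.  14.] [ 0.52  -0.175  0.01 ] box [[410.0, 0.0], [511.0, 0.0], [511.0, 41.0], [410.0, 41.0]]
pencil_stand 0.66 [ 61. 115.] [0.508 0.193 0.01 ] box [[-7.0, 116.0], [50.0, 47.0], [125.0, 109.0], [69.0, 178.0]]
marking_pencil 0.72 [ 24. 109.] [0.522 0.228 0.01 ] box [[-1.0, 118.0], [0.0, 101.0], [54.0, 105.0], [52.0, 123.0]]
10.05 [0.397  0.0082 0.2387] [179.98  -0.   -11.42] [ 30.1  -4.2 -36.5   0.  -57.7  48.5]
```

View pics/w6.png

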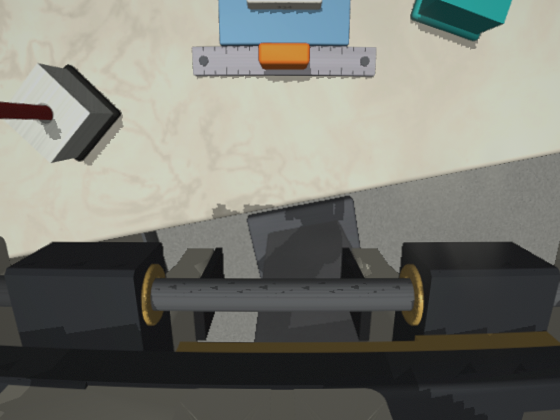

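Wrist view: the bar lies flush, with the slab over columns 218–350 and the bar over 192–376, both centred at 284. The pencil leaves the block at about (48,114). Next I'll find the free space: the equipment front and the worktop edge.

```bash
python3 - <<'E'
from base import *
w=pickle.load(open("w6.pkl","rb")); sc=pickle.load(open("scene.pkl","rb")); sd=pickle.load(open("side.pkl","rb"))
print("pencil at block top",onz(w,(48,114),.05), "stand corners top",[onz(w,q,.01).round(3) for q in((121,115),(72,66),(82,160))])
print("worktop edge",onz(w,(400,204),0),onz(w,(10,256),0))
print("cyl front",onz(sc,(297,219),0),onz(sc,(273,212),0),"printer",onz(sc,(340,231),0),onz(sc,(386,248),0))
# side: crop scale 2.353, offset (130,170-302/2.35)
f=lambda x,y:(130+x/2.353,170+(y-302)/2.353)
print("side pencil top",onz(sd,f(268,378),.145),"at block",onz(sd,f(272,453),.05),"cyl bottom",onz(sd,f(340,402),0))
print("scene pencil top",onz(sc,(238,178),.145))
E
```

```text
pencil at block top [0.50633374 0.17942634 0.05      ] stand corners top [array([0.496, 0.138, 0.01 ]), array([0.547, 0.17 , 0.01 ]), array([0.465, 0.187, 0.01 ])]
worktop edge [ 0.36174493 -0.10101479  0.        ] [0.38509099 0.30811877 0.        ]
cyl front [0.64693888 0.0425721  0.        ] [0.63651774 0.1399111  0.        ] printer [ 0.66748481 -0.11670405  0.        ] [ 0.66317042 -0.28654408  0.        ]
side pencil top [0.50381097 0.18213561 0.145     ] at block [0.4993729  0.18296418 0.05      ] cyl bottom [0.62032349 0.08509573 0.        ]
scene pencil top [0.51409228 0.1845917  0.145     ]
```

```bash
python3 -c "
from h import *
go([.506,.180,.2387],-3.3)
sc=__import__('pickle').load(open('scene.pkl','rb'))
print(onz(sc,(232,308),0),onz(sc,(135,355),0))"
```

```text
t 10.05 at [0.397  0.0082 0.2387] [179.98  -0.   -11.42] shift [ 0.091  -0.2374 -0.    ] turn -0.0902 q6 48.5
[ 0.13442351 -0.1687159   0.        ] [-0.12789608 -0.14363883  0.        ]
```

Call:
{"name": "send_rows", "arguments": {"deltas": [[[0.018, -0.048, 0], -0.018], [[0.036, -0.095, 0], -0.036], [[0.054, -0.142, 0], -0.054], [[0.073, -0.19, 0], -0.072], [[0.091, -0.237, 0], -0.09]]}}

```text
clock: 10.47
tool_pos: [0.5066, 0.1813, 0.2379]
orientation: [180.0, 0.0, -3.3]
force: [0.6, -0.6, 1.6]
opening: 0.0569
gripper_force: 0.0
```

Call:
{"name": "send_rows", "arguments": {"deltas": [[[0, 0, 0], 0], [[0, 0, 0], 0], [[0, 0, 0], 0], [[0, 0, 0], 0], [[0, 0, 0], 0]]}}

```text
clock: 10.88
tool_pos: [0.5046, 0.1787, 0.2388]
orientation: [180.0, 0.0, -3.3]
force: [0.0, -0.9, 0.1]
opening: 0.0567
gripper_force: 0.0
```

```bash
python3 look.py side s7 marking_pencil; python3 - <<'E'
from h import *
import pickle
go([.506,.180,.169],-3.3)
w=ctrl.snapshot("wrist"); s=pickle.load(open("s7.pkl","rb")); sc=ctrl.snapshot("scene")
pickle.dump(w,open("w7.pkl","rb+" if 0 else "wb"))
c=np.zeros((600,800,3),np.uint8); c[:300,:400]=cv2.resize(w["color"],(400,300)); c[:300,400:]=cv2.resize(sc["color"][140:260,180:340],(400,300),interpolation=3); c[300:,:]=cv2.resize(s["color"][150:270,150:470],(800,300),interpolation=3); save("c7.png",c)
E
```

```text
marking_pencil 0.72 [246. 214.] [0.618 0.163 0.01 ] box [[241.0, 200.0], [246.0, 200.0], [248.0, 234.0], [243.0, 234.0]]
10.9833 [0.5046 0.1789 0.2392] [-1.7997e+02 -3.0000e-02 -3.3400e+00] [ 40.5   9.9 -21.3   0.  -58.8  46.1]
t 10.98 at [0.5046 0.1789 0.2392] [-1.7997e+02 -3.0000e-02 -3.3400e+00] shift [ 0.0016 -0.0014  0.0877] turn -0.0004 q6 46.1
```

View pics/c7.png

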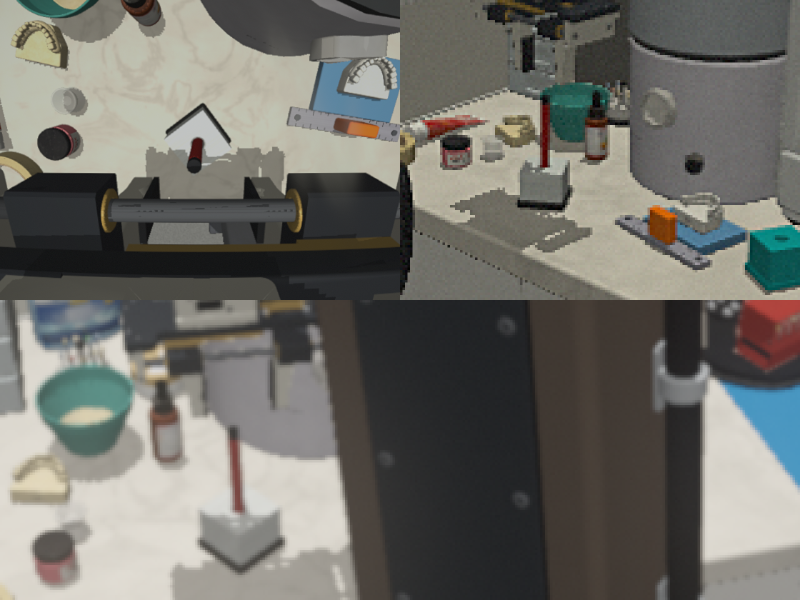

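The pencil's butt is at wrist pixel (272,234), and it leaves the block at about (276,199).

```bash
python3 - <<'E'
from h import *
import pickle
w=pickle.load(open("w7.pkl","rb")); print(onz(w,(271.6,233),.145),onz(w,(276,199),.05))
t=onz(w,(272,231),.145); go([t[0],t[1],.169],-3.3)
E
```

```text
[0.51263149 0.18478575 0.145     ] [0.50958723 0.18425288 0.05      ]
t 11.08 at [0.5047 0.1792 0.2393] [-1.7996e+02 -4.0000e-02 -3.3200e+00] shift [ 0.011  -0.0072  0.0879] turn -0.0002 q6 46.1
```

Call:
{"name": "send_rows", "arguments": {"deltas": [[[0.007, -0.005, 0.015], 0], [[0.007, -0.005, 0.035], 0], [[0.007, -0.005, 0.055], 0], [[0.007, -0.005, 0.075], 0], [[0.007, -0.005, 0.0875], 0]]}}

```text
clock: 11.5
tool_pos: [0.5101, 0.183, 0.1668]
orientation: [179.9, 0.1, -3.3]
force: [-0.1, 0.4, -0.2]
opening: 0.0568
gripper_force: 0.0
```

Call:
{"name": "send_rows", "arguments": {"deltas": [[[0, 0, 0], 0], [[0, 0, 0], 0], [[0, 0, 0], 0], [[0, 0, 0], 0], [[0, 0, 0], 0]], "gripper": 0.05}}

```text
clock: 11.92
tool_pos: [0.511, 0.1837, 0.1697]
orientation: [-179.9, -0.1, -3.3]
force: [-0.6, 0.8, 0.2]
opening: 0.029
gripper_force: 0.0
```

Call:
{"name": "send_rows", "arguments": {"deltas": [[[0, 0, 0], 0], [[0, 0, 0], 0], [[0, 0, 0], 0], [[0, 0, 0], 0], [[0, 0, 0], 0]]}}

```text
clock: 12.33
tool_pos: [0.5107, 0.1834, 0.1691]
orientation: [-180.0, -0.0, -3.3]
force: [-0.1, -0.1, 2.2]
opening: 0.0112
gripper_force: 30.0
```

Call:
{"name": "send_rows", "arguments": {"deltas": [[[0, 0, 0], 0], [[0, 0, 0], 0], [[0, 0, 0], 0], [[0, 0, 0], 0], [[0, 0, 0], 0]]}}

```text
clock: 12.75
tool_pos: [0.5107, 0.1834, 0.169]
orientation: [-180.0, -0.0, -3.3]
force: [0.5, -0.1, 3.2]
opening: 0.011
gripper_force: 30.0
```

Call:
{"name": "send_rows", "arguments": {"deltas": [[[0, 0, -0.01], 0], [[0, 0, -0.03], 0], [[0, 0, -0.05], 0], [[0, 0, -0.07], 0], [[0, 0, -0.09], 0]]}}

```text
clock: 13.17
tool_pos: [0.5102, 0.1831, 0.2417]
orientation: [180.0, 0.0, -3.3]
force: [-0.1, -0.1, -0.4]
opening: 0.0111
gripper_force: 30.0
```

Call:
{"name": "send_rows", "arguments": {"deltas": [[[0, 0, -0.02], 0], [[0, 0, -0.04], 0], [[0, 0, -0.06], 0], [[0, 0, -0.06], 0], [[0, 0, -0.06], 0]]}}

```text
clock: 13.58
tool_pos: [0.5106, 0.1834, 0.2897]
orientation: [-179.9, -0.1, -3.3]
force: [0.5, -0.5, -0.7]
opening: 0.0114
gripper_force: 30.0
```

```bash
python3 - <<'E'
from h import *
import pickle
w=ctrl.snapshot("wrist"); s=ctrl.snapshot("side"); sc=ctrl.snapshot("scene")
for n,k in(("w8",w),("s8",s),("sc8",sc)): pickle.dump(k,open(n+".pkl","wb"))
for k in (s,sc):
    for b in ctrl.cut_out(k,"marking_pencil")[:2]: ys,xs=np.nonzero(b["pixels"]); print(b["conf"],xs.min(),xs.max(),ys.min(),ys.max())
c=np.zeros((600,800,3),np.uint8); c[:300,:400]=cv2.resize(w["color"],(400,300)); c[:300,400:]=cv2.resize(sc["color"][120:240,180:340],(400,300),interpolation=3); c[300:,:]=cv2.resize(s["color"][130:250,150:470],(800,300),interpolation=3); save("c8.png",c)
go([.345,-.25,.26],-3.3)
E
```

```text
0.75 240 247 157 205
0.65 236 239 156 181
t 13.83 at [0.5102 0.1831 0.2879] [ 1.7994e+02  8.0000e-02 -3.2900e+00] shift [-0.1751  0.5523  0.0357] turn 0.0001 q6 46.3
```

View pics/c8.png

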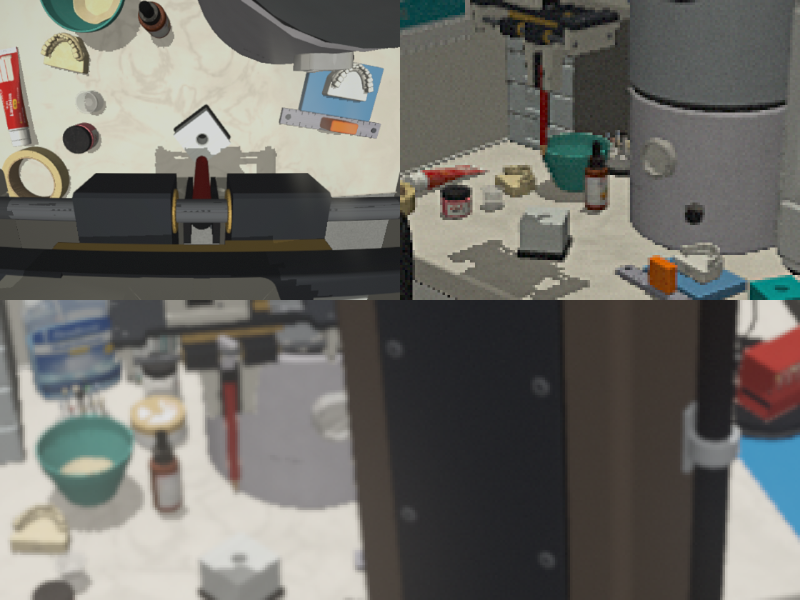

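The crop shows the pencil out of the stand with the stand undisturbed. Moves turn the tool only about its vertical axis. So I'll swivel the pencil in the pads by leaning it on the worktop's front edge, in a clear spot near y=0.25.

```bash
python3 - <<'E'
from h import *
import pickle
w=pickle.load(open("w6.pkl","rb"))
c=w["color"].astype(int)
pts=[]
for col in list(range(5,150,15))+list(range(380,540,20)):
    g=c[150:275,col].sum(1); g=np.convolve(g,[1,1,1,0,-1,-1,-1],"valid"); r=150+3+g.argmin() if 0 else 150+3+np.abs(g).argmax()
    P=onz(w,(col,r),0); pts.append((col,r,P[:2].round(3).tolist()))
print(pts)
for t in("tape_roll","plaster_arch"):
    k=ctrl.snapshot("wrist")
    for b in ctrl.boxes_of(k,t)[:2]: print(t,b["conf"],onz(k,np.array(b["xy"])*[560,420],.02))
go([.361,.25,.26],-3.3)
E
```

```text
[(5, np.int64(242), [0.401, 0.307]), (20, np.int64(256), [0.383, 0.296]), (35, np.int64(251), [0.385, 0.277]), (50, np.int64(243), [0.391, 0.257]), (65, np.int64(241), [0.389, 0.24]), (80, np.int64(161), [0.464, 0.195]), (95, np.int64(241), [0.383, 0.208]), (110, np.int64(238), [0.383, 0.191]), (125, np.int64(235), [0.384, 0.174]), (140, np.int64(232), [0.384, 0.158]), (380, np.int64(185), [0.384, -0.084]), (400, np.int64(181), [0.384, -0.104]), (420, np.int64(242), [0.318, -0.117]), (440, np.int64(242), [0.314, -0.137]), (460, np.int64(242), [0.31, -0.158]), (480, np.int64(241), [0.307, -0.179]), (500, np.int64(241), [0.302, -0.2]), (520, np.int64(246), [0.292, -0.221])]
tape_roll 0.73 [0.43199041 0.18700792 0.02      ]
tape_roll 0.62 [0.48228902 0.43659072 0.02      ]
plaster_arch 0.84 [0.63426279 0.36606454 0.02      ]
t 14.03 at [0.5105 0.1833 0.2884] [ 1.7997e+02  3.0000e-02 -3.2800e+00] shift [-0.1914 -0.0725  0.0356] turn 0.0002 q6 46.3
```

Call:
{"name": "send_rows", "arguments": {"deltas": [[[-0.03, -0.015, 0], 0], [[-0.07, -0.03, 0], 0], [[-0.11, -0.045, 0], 0], [[-0.15, -0.06, 0], 0], [[-0.189, -0.072, 0], 0]]}}

```text
clock: 14.45
tool_pos: [0.3617, 0.2499, 0.2886]
orientation: [180.0, 0.0, -3.3]
force: [-0.2, 1.0, -0.3]
opening: 0.0111
gripper_force: 30.0
```

Call:
{"name": "send_rows", "arguments": {"deltas": [[[0, 0, 0.03], 0], [[0, 0, 0.07], 0], [[0, 0, 0.11], 0], [[0, 0, 0.15], 0], [[0, 0, 0.193], 0]]}}

```text
clock: 14.87
tool_pos: [0.363, 0.2499, 0.1338]
orientation: [-179.9, -0.1, -3.2]
force: [0.5, 0.6, -1.4]
opening: 0.0115
gripper_force: 30.0
```

Call:
{"name": "send_rows", "arguments": {"deltas": [[[0, 0, 0], 0], [[0, 0, 0], 0], [[0, 0, 0], 0], [[0, 0, 0], 0], [[0, 0, 0], 0]]}}

```text
clock: 15.28
tool_pos: [0.3636, 0.2505, 0.1363]
orientation: [-179.8, -0.1, -3.3]
force: [-0.2, -0.6, 0.1]
opening: 0.0111
gripper_force: 30.0
```

```bash
python3 - <<'E'
from h import *
go([.40,.25,.134],-3.3)
go([.44,.25,.111],-3.3)
s=ctrl.snapshot("side")
for b in ctrl.cut_out(s,"marking_pencil")[:2]:
    ys,xs=np.nonzero(b["pixels"]); print(b["conf"],xs.min(),xs.max(),ys.min(),ys.max())
for z in(-.025,.0,.06): print(z,proj(s,[.364,.25,z]))
E
```

```text
t 15.28 at [0.3636 0.2505 0.1363] [-1.7982e+02 -1.0000e-01 -3.2800e+00] shift [ 0.0454 -0.002   0.0029] turn 0.0003 q6 26.4
t 15.28 at [0.3636 0.2505 0.1363] [-1.7982e+02 -1.0000e-01 -3.2800e+00] shift [ 0.0953 -0.0047  0.0318] turn 0.0003 q6 26.4
0.46 223 230 260 301
-0.025 [228.85062242 301.48407765]
0.0 [228.12557256 294.31016524]
0.06 [226.31576344 276.21316529]
```

Call:
{"name": "send_rows", "arguments": {"deltas": [[[0.009, 0, 0], 0], [[0.018, 0, 0], 0], [[0.024, 0, 0], 0], [[0.03, 0, 0], 0], [[0.036, 0, 0], 0]]}}

```text
clock: 15.8
tool_pos: [0.3919, 0.2476, 0.1341]
orientation: [180.0, 0.1, -3.3]
force: [-5.2, 1.6, -1.6]
opening: 0.0114
gripper_force: 30.0
```

Call:
{"name": "send_rows", "arguments": {"deltas": [[[0.003, 0, 0], 0], [[0.006, 0, 0.0005], 0], [[0.009, 0, 0.001], 0], [[0.012, 0, 0.0015], 0], [[0.015, 0, 0.002], 0]]}}

```text
clock: 16.22
tool_pos: [0.4035, 0.2469, 0.1325]
orientation: [180.0, 0.0, -3.3]
force: [-4.2, 1.6, -1.3]
opening: 0.0113
gripper_force: 30.0
```

```bash
cat > pen.py <<'E'
from h import *
import sys
o=ctrl.get_obs(); print(o["clock"],o["tool_pos"].round(4),o["force"].round(1),o["opening"])
g=o["tool_pos"]-[0,0,.047]
R=Ro.from_euler("xyz",o["orientation"],degrees=True).as_matrix(); tx=R[:,0]*[1,1,0]
# fit tilt angle th (tip = g + L*(-sin th*tx - cos th*z)) from masks in views
for n in ("side","scene"):
    s=ctrl.snapshot(n)
    for b in ctrl.cut_out(s,"marking_pencil")[:1]:
        ys,xs=np.nonzero(b["pixels"]); q=np.c_[xs,ys].astype(np.float32)
        v=cv2.fitLine(q,2,0,.01,.01).ravel(); 
        a=np.degrees(np.arctan2(v[1],v[0]))%180
        best=min(((abs((np.degrees(np.arctan2(*(e:=proj(s,g+.112*(-np.sin(t)*tx-np.cos(t)*np.array([0,0,1])))-proj(s,g))[::-1]))-a+90)%180-90),np.degrees(t)) for t in np.radians(np.arange(-20,80,1))))
        tt=np.radians(best[1]); tip=g+.112*(-np.sin(tt)*tx-np.cos(tt)*np.array([0,0,1]))
        print(n,round(b["conf"],2),len(xs),"bbox",xs.min(),xs.max(),ys.min(),ys.max(),"img angle",round(a,1),"-> tilt",best,"tip px",proj(s,tip).round(),"g px",proj(s,g).round())
E
python3 pen.py
```

```text
16.2167 [0.4035 0.2469 0.1325] [-4.2  1.6 -1.3] 0.011293328837477535
side 0.74 214 bbox 222 231 248 296 img angle 84.1 -> tilt (np.float64(0.004201663905092801), np.float64(7.0)) tip px [228. 293.] g px [224. 255.]
```

Call:
{"name": "send_rows", "arguments": {"deltas": [[[0.005, 0, 0.0015], 0], [[0.01, 0, 0.003], 0], [[0.015, 0, 0.0055], 0], [[0.02, 0, 0.008], 0], [[0.025, 0, 0.011], 0]]}}

```text
clock: 16.83
tool_pos: [0.4246, 0.2463, 0.1243]
orientation: [-180.0, -0.1, -3.3]
force: [-2.8, -0.1, 3.8]
opening: 0.0112
gripper_force: 30.0
```

Call:
{"name": "send_rows", "arguments": {"deltas": [[[0.005, 0, 0.003], 0], [[0.01, 0, 0.006], 0], [[0.015, 0, 0.0095], 0], [[0.02, 0, 0.013], 0], [[0.025, 0, 0.016], 0]]}}

```text
clock: 17.25
tool_pos: [0.444, 0.2448, 0.1107]
orientation: [180.0, 0.0, -3.3]
force: [-3.0, -0.5, 0.9]
opening: 0.0108
gripper_force: 30.0
```

Call:
{"name": "send_rows", "arguments": {"deltas": [[[0, 0, 0], 0], [[0, 0, 0], 0], [[0, 0, 0], 0], [[0, 0, 0], 0], [[0, 0, 0], 0]]}}

```text
clock: 17.67
tool_pos: [0.4434, 0.2448, 0.1112]
orientation: [180.0, 0.0, -3.3]
force: [-1.4, 0.5, -0.2]
opening: 0.0109
gripper_force: 30.0
```

```bash
python3 pen.py
```

```text
17.6667 [0.4434 0.2448 0.1112] [-1.4  0.5 -0.2] 0.010916868948793774
side 0.75 284 bbox 221 230 242 295 img angle 84.1 -> tilt (np.float64(0.010115496073410668), np.float64(6.000000000000001)) tip px [227. 286.] g px [223. 250.]
scene 0.62 169 bbox 192 209 201 230 img angle 121.8 -> tilt (np.float64(0.211923661581352), np.float64(45.0)) tip px [192. 232.] g px [210. 203.]
```

Call:
{"name": "send_rows", "arguments": {"deltas": [[[0, 0, -0.03], 0], [[0, 0, -0.07], 0], [[0, 0, -0.11], 0], [[0, 0, -0.15], 0], [[0, 0, -0.19], 0]]}}

```text
clock: 18.28
tool_pos: [0.4437, 0.2448, 0.2651]
orientation: [-180.0, -0.1, -3.3]
force: [0.6, 0.2, -0.5]
opening: 0.0109
gripper_force: 30.0
```

Call:
{"name": "send_rows", "arguments": {"deltas": [[[0, 0.05, 0], 0.07], [[0, 0.1, 0], 0.14], [[0, 0.15, 0], 0.21], [[0, 0.2, 0], 0.28], [[0, 0.25, 0], 0.35]]}}

```text
clock: 18.7
tool_pos: [0.4319, 0.0437, 0.2637]
orientation: [-179.9, -0.1, -35.0]
force: [1.6, -0.2, -0.1]
opening: 0.0111
gripper_force: 30.0
```

Call:
{"name": "send_rows", "arguments": {"deltas": [[[0, 0, 0], 0.07], [[0, 0, 0], 0.14], [[0, 0, 0], 0.21], [[0, 0, 0], 0.28], [[0, 0, 0], 0.35]]}}

```text
clock: 19.12
tool_pos: [0.4325, 0.045, 0.2635]
orientation: [-179.9, -0.0, -66.6]
force: [-1.3, -0.6, -0.5]
opening: 0.0112
gripper_force: 30.0
```

Call:
{"name": "send_rows", "arguments": {"deltas": [[[0, 0, 0], 0.07], [[0, 0, 0], 0.14], [[0, 0, 0], 0.21], [[0, 0, 0], 0.28], [[0, 0, 0], 0.35]]}}

```text
clock: 19.53
tool_pos: [0.4324, 0.0453, 0.2634]
orientation: [-179.9, 0.0, -98.1]
force: [0.1, -0.3, -0.0]
opening: 0.0107
gripper_force: 30.0
```

Call:
{"name": "send_rows", "arguments": {"deltas": [[[0, 0, 0], 0.07], [[0, 0, 0], 0.14], [[0, 0, 0], 0.21], [[0, 0, 0], 0.28], [[0, 0, 0], 0.35]]}}

```text
clock: 19.95
tool_pos: [0.4324, 0.0453, 0.2634]
orientation: [-180.0, 0.1, -129.6]
force: [0.5, -0.0, -0.5]
opening: 0.011
gripper_force: 30.0
```

Call:
{"name": "send_rows", "arguments": {"deltas": [[[0, 0, 0], 0.07], [[0, 0, 0], 0.14], [[0, 0, 0], 0.21], [[0, 0, 0], 0.28], [[0, 0, 0], 0.35]]}}

```text
clock: 20.37
tool_pos: [0.4324, 0.0453, 0.2634]
orientation: [-180.0, 0.1, -161.1]
force: [-0.4, -0.2, 0.3]
opening: 0.0112
gripper_force: 30.0
```

```bash
python3 pen.py; python3 - <<'E'
from base import *
g=ctrl.get_obs()["orientation"][2]; u=np.radians(g); tx=np.array([np.cos(u),np.sin(u),0])
go(M+.0792*tx+[0,0,.08+.0792+.047],-180)
E
```

```text
20.3667 [0.4324 0.0453 0.2634] [-0.4 -0.2  0.3] 0.011190041158708433
side 0.53 50 bbox 291 315 183 198 img angle 150.2 -> tilt (np.float64(1.0299262418890862), np.float64(42.0)) tip px [292. 200.] g px [311. 188.]
t 20.57 at [0.4323 0.0452 0.2633] [-1.8000e+02  4.0000e-02 -1.6056e+02] shift [ 0.0167 -0.1128  0.0714] turn 0.216 q6 -102.7
```

Call:
{"name": "send_rows", "arguments": {"deltas": [[[0.003, -0.03, 0], 0], [[0.007, -0.06, 0.01], 0], [[0.011, -0.09, 0.03], 0], [[0.015, -0.113, 0.05], 0], [[0.017, -0.113, 0.065], 0]]}}

```text
clock: 20.98
tool_pos: [0.4492, -0.0467, 0.2101]
orientation: [-180.0, -0.0, -160.7]
force: [-0.8, 0.5, -0.8]
opening: 0.0107
gripper_force: 30.0
```

Call:
{"name": "send_rows", "arguments": {"deltas": [[[0, 0, 0], 0], [[0, 0, 0], 0], [[0, 0, 0], 0], [[0, 0, 0], 0], [[0, 0, 0], 0]]}}

```text
clock: 21.4
tool_pos: [0.4495, -0.044, 0.2121]
orientation: [-180.0, 0.1, -160.7]
force: [0.2, 0.1, -0.6]
opening: 0.0111
gripper_force: 30.0
```

```bash
python3 pen.py; python3 - <<'E'
from base import *
o=ctrl.get_obs(); g=o["tool_pos"]-[0,0,.047]; u=np.radians(o["orientation"][2]); tx=np.array([np.cos(u),np.sin(u),0]); z=np.array([0,0,1.])
sd,sc,w=[ctrl.snapshot(n) for n in("side","scene","wrist")]
for n,s in(("side",sd),("scene",sc),("wrist",w)):
    for b in ctrl.cut_out(s,"marking_pencil")[:2]:
        k=b["pixels"]; ys,xs=np.nonzero(k); i=ys.argmax(); v=cv2.fitLine(np.c_[xs,ys].astype(np.float32),2,0,.01,.01).ravel()
        print(n,round(b["conf"],2),len(xs),"x",xs.min(),xs.max(),"y",ys.min(),ys.max(),"lowest",xs[i],ys[i],"dir",v.round(3))
    for t in(40,45,50):
        q=np.radians(t); print(t,proj(s,g-.112*(np.sin(q)*tx+np.cos(q)*z)).round(1),"grasp",proj(s,g).round(1))
# red pixels
for n,s in(("side",sd),("scene",sc)):
    c=s["color"].astype(int); p=proj(s,g-.05*(tx+z)).astype(int); r=(c[...,0]>1.7*c[...,1])&(c[...,0]>60)&(c[...,2]>.4*c[...,1]); m=np.zeros_like(r); m[p[1]-45:p[1]+45,p[0]-45:p[0]+45]=1; ys,xs=np.nonzero(r&m); print(n,"red",len(xs),xs.min(),xs.max(),ys.min(),ys.max())
go(M+.0792*tx+[0,0,.08+.0792+.047],o["orientation"][2])
for b in ctrl.cut_out(sd,"straightedge")[:1]+ctrl.cut_out(sc,"straightedge")[:1]: print("se",b["conf"],np.array(b["xy"])*[560,420])
print(proj(sd,M-.012*ex+[0,0,.02]),proj(sc,M-.012*ex+[0,0,.02]))
E
```

```text
21.4 [ 0.4495 -0.044   0.2121] [ 0.2  0.1 -0.6] 0.011103311870188155
40 [325.3 208.2] grasp [346.  196.3]
45 [323.8 204.5] grasp [346.  196.3]
50 [322.4 200.8] grasp [346.  196.3]
40 [287.2 214.1] grasp [279.1 195.8]
45 [288.1 211.2] grasp [279.1 195.8]
50 [288.9 208.2] grasp [279.1 195.8]
wrist 0.95 672 x 269 295 y 268 337 lowest 279 337 dir [ 1.40000e-02 -1.00000e+00  2.82101e+02  3.06810e+02]
40 [282.  318.5] grasp [281.9 283.5]
45 [282.  332.4] grasp [281.9 283.5]
50 [282.  346.5] grasp [281.9 283.5]Traceback (most recent call last):
  File "<stdin>", line 12, in <module>
    return umr_minimum(a, axis, None, out, keepdims, initial, where)
ValueError: zero-size array to reduction operation minimum which has no identity
```

```bash
python3 - <<'E'
from base import *
o=ctrl.get_obs(); p=o["tool_pos"]; u=np.radians(o["orientation"][2]); tx=np.array([np.cos(u),np.sin(u),0])
g=p-[0,0,.047]; w=ctrl.snapshot("wrist")
for t in (40,45,50):
    q=np.radians(t); a=np.sin(q)*tx+np.cos(q)*np.array([0,0,1]); print(t,"butt",proj(w,g+.023*a).round(1),"tip",proj(w,g-.112*a).round(1))
c=w["color"].astype(int)
print([(r,c[r,282].tolist()) for r in range(255,350,4)])
go(M+.08*tx+[0,0,.08+.0785+.047],o["orientation"][2])
E
```

```text
40 butt [281.6 269. ] tip [281.8 318.3]
45 butt [281.6 263.9] tip [281.8 332.2]
50 butt [281.6 259. ] tip [281.8 346.3]
[(255, [113, 111, 115]), (259, [118, 117, 121]), (263, [114, 60, 23]), (267, [97, 54, 26]), (271, [28, 30, 30]), (275, [27, 28, 29]), (279, [43, 44, 44]), (283, [53, 55, 56]), (287, [65, 67, 67]), (291, [70, 72, 73]), (295, [74, 76, 77]), (299, [74, 76, 76]), (303, [73, 74, 75]), (307, [66, 68, 69]), (311, [71, 49, 49]), (315, [145, 38, 34]), (319, [148, 40, 35]), (323, [145, 38, 32]), (327, [145, 37, 33]), (331, [144, 38, 34]), (335, [144, 37, 33]), (339, [167, 163, 152]), (343, [92, 78, 48]), (347, [88, 72, 39])]
t 21.95 at [ 0.4491 -0.0446  0.2112] [-180.     -0.   -160.78] shift [-0.      0.0005  0.0071] turn -0.0 q6 -90.3
```

```bash
python3 - <<'E'
from h import *
w=ctrl.snapshot("wrist"); c=w["color"].astype(int)
for r in range(312,342,3): print(r,"".join("R" if (x[0]>1.6*x[1]) else ("d" if x.sum()<200 else ".") for x in c[r,262:302]))
E
```

```text
312 ddddddd..RRRRRRRRRRRRRRRRRRRRRR...dddddd
315 ddddddd...RRRRRRRRRRRRRRRRRRRRR...dddddd
318 ddddddd...RRRRRRRRRRRRRRRRRRRR.....ddddd
321 dddddd.....RRRRRRRRRRRRRRRRRRR.....ddddd
324 dddddd......RRRRRRRRRRRRRRRRRR.....ddddd
327 dddddd......RRRRRRRRRRRRRRRRR......ddddd
330 ddddd........RRRRRRRRRRRRRRRR......ddddd
333 ddddd.........RRRRRRRRRRRRR.........dddd
336 ddddd...........RRRRRRRR............dddd
339 ddddd...............................dddd
```

Call:
{"name": "send_rows", "arguments": {"deltas": [[[0, 0, 0.001], 0], [[0, 0, 0.003], 0], [[0, 0, 0.005], 0], [[0, 0, 0.0065], 0], [[0, 0, 0.007], 0]]}}

```text
clock: 22.42
tool_pos: [0.4489, -0.0447, 0.2053]
orientation: [180.0, -0.0, -160.8]
force: [-0.0, 0.5, -0.3]
opening: 0.0109
gripper_force: 30.0
```

Call:
{"name": "send_rows", "arguments": {"deltas": [[[0, 0, 0], 0], [[0, 0, 0], 0], [[0, 0, 0], 0], [[0, 0, 0], 0], [[0, 0, 0], 0]]}}

```text
clock: 22.83
tool_pos: [0.4491, -0.0446, 0.2057]
orientation: [-180.0, 0.0, -160.8]
force: [0.5, -0.8, -0.4]
opening: 0.0111
gripper_force: 30.0
```

```bash
python3 -c "
from plant import ctrl
print(ctrl.close_job())"
```

```text
the job is handed in; nothing more can be done
None
```

The job is handed in. The straightedge lies flush and centred on the front face and was let go. The pencil is held still with its point an estimated 8 cm above the middle of that face, at a slant of about 46° (views gave 42–47°). The slant was made by leaning the pencil on the worktop's front edge, and its final pose was checked only with the wrist camera, because the other two views were blocked.

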